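# Seat the keyed chisel insert in the mosaic cutter's block

## Task

Take the wide-bladed steel chisel insert with the keyed rectangular shank and set it, upright and key to key, in the pocket of the cutting block, shuffling it gently about on the pocket floor until the shank finds its hole and it goes fully home with its collar flush with the block's steel top; then let go. Never press or knock it hard against the block (keep well under 50 N), do not topple it, and leave everything else on the table where it is.

Things in the scene. Friction and masses are not known exactly. Their poses are not given: they have to be found in the camera images.
- hardie: chisel insert, plain steel, 0.34-0.5 kg, 82 mm tall, standing on its shank. Origin: centre of the shank's underside (foot); z up. Shank 18 (x) x 26 (y) mm, 14 long, with a key rib 6 mm wide (y) standing out 4 mm from the middle of its +x face, full length. Above it a collar 34 (x) x 40 (y) mm, z 14 to 34 mm; then the blade
- hardie_grip (a point): middle of the hardie's blade, 50 mm above its foot; axes as the hardie's. The blade is flat-sided, 14 mm thick (x), 36 mm wide (y), from z 34 to 66 mm above the foot: grip it here across x. Above, a one-sided bevel slopes on the +x (key) side up to the edge at z 82 mm on the -x side
- block: cutting block, fixed: square wooden block 150 x 150 mm with steel top, 50 mm high; origin at the centre of its underside, z up. Mid-top is a loose pocket 50 (x) x 56 (y) mm, 20 mm deep. A shank standing on its floor leaves the collar 14 mm proud; fully home, the collar rests on the floor, flush with the block's top, the hardie's origin 16 mm above the block's
- block_floor (a point): centre of the pocket at its floor, 30 mm above the block's origin; axes as the block's. The floor is a dark steel plate (still while you work) with the shank's hole, 21 (x) x 29 (y) mm, 18 deep, 1.5 mm play all round, square to the block, key slot on its +x side. The hole's centre is up to 6 mm in x and 6 mm in y off this point, a new offset each time, not measured
- punch: a bystander: a second steel insert that looks similar but has a ROUND shank (24 mm), a round collar (38 mm) and a round point, 82 mm tall, standing on its shank; origin at the centre of its underside. It stands on one side of the block, the hardie on the other
- varnish: a bystander: small white bottle with black cap, 42 mm across, 120 mm tall, standing; origin at the centre of its underside
- hammer: a bystander: hammer about 260 mm long lying on the table, handle along its x; origin under its middle
- stone0: a bystander: loose mosaic stone 24 x 22 x 14 mm on the table; origin at the centre of its underside
- stone1: a bystander: loose mosaic stone, as stone0
- stone2: a bystander: loose mosaic stone, as stone0

How it is judged (in metres and radians):
On the way:
1. the hardie has been picked up, upright (height (world z) of hardie above 0.03 m and angle between hardie's own z axis and vertical below 0.35 rad), for 0.1 s.
At the end, for the whole second after the job is handed in: The hardie is fully home and released: its foot at most 18.5 mm above the block's underside (16 mm is fully home, 30 mm is standing on the pocket floor), upright within 0.06 rad, within 12 mm of the block's centre line, square to the block within 0.2 rad, and at rest (horizontal distance between hardie and block below 0.012 m and z of hardie in the frame of block below 0.0185 m and angle between hardie's own z axis and vertical below 0.06 rad and angle between the x axis of hardie and the x axis of block, either way round below 0.2 rad and linear speed of hardie below 0.01 m/s); the robot touches nothing.
It fails at once if the hardie presses or knocks against the block or its seat plate with more than 50 N (contact force between hardie and block above 50 N).
It fails at once if the hardie tips over (more than 0.6 rad) (angle between hardie's own z axis and vertical above 0.6 rad).
It fails at once if another thing on the table is moved more than 30 mm (distance of any of punch, varnish, hammer, stone0, stone1, stone2 from where it was at the start of the episode above 0.03 m).
It also fails if it takes over 56 s, if anything falls off the work surface, if the arm or the gripper's body presses on something with over 40 N, if the wrist force passes 120 N, or if a joint passes its speed limit or range.

## Robot

A 6-joint arm with a two-finger parallel gripper is mounted at the origin on the work surface. World frame = base frame: x ahead of the robot, y to its left, z up, the work surface at z = 0. Lengths are in mm, angles in rad, forces in N, time in s.
With the tool pointing down it reaches from about 350 to 875 mm from the base axis. Payload 4.2 kg.
Tool frame: the origin (TCP) lies at the very end of the fingers, on their centre line; the grasp point (between the pads) lies 19 mm behind it; z points along the fingers, y is the line along which they close (so a half turn about z gives the same grasp; the last joint's range is limited). The gripper opens to 85 mm and grips with 20 to 120 N. Pads are 22 mm wide; open, the fingers measure 114 mm over their backs; the gripper's body (76 mm by 85 mm) begins 54 mm behind the grasp point. The pads swing forward as they close: fully open they stand 13 mm farther back than shut.
Start: joints at [1.569, 0.385, 0.008, 0, -1.194, -0.259], TCP at [161.127, 603.852, 231.312] pointing down, gripper open.
Joint ranges: [-3.14, 3.14], [-1.21, 2.06], [-1.07, 1.41], [-3.16, 2.05], [-2.99, -0.16], [-3.1, 3.1]. Speed limits (rad/s): [2.79, 2.79, 3.14, 3.14, 3.14, 3.14].

## Interface

Orientations are given as a unit quaternion [x, y, z, w].
In Python, from bench import arm gives the robot as it stands.
- The arm moves only by the tool servo_tool, never from a script. Its argument "rows" is a list that holds one entry, the list of rows, each a list of 7 numbers: the finger opening in mm, from 0 to 85.4, then the shift along the tool's x, y, z in mm, then the turn, a rotation vector about the tool's x, y, z in rad. A call has 1 to 10 rows; each row is the pose to reach, as a shift and turn from the pose commanded when the call began, along the tool's axes at that moment; what a row does not reach only later rows make up. A row lasts 1/8 s, in which the tool goes at most 62.5 mm and 10.7 degrees, less where a joint would pass 70% of its speed; a pose out of reach is approached as far as the arm can. A call with a gripper value outside its range is refused whole. The fingers move at their own pace and stop on an object; the grip force is fixed at half the most. Time passes only in rows, so rows that repeat a pose let the fingers close. It gives the time, the measured TCP pose, the force, the opening and the grip force at its end, in the units of the state.
- arm.read_state(): the state, without advancing time (a new reading comes with each control period).
- arm.get_image(name): name is "scene" or "top" or "wrist"; returns the picture (400x640x3 uint8, red, green, blue); there is no depth.
- arm.camera_params(name): a dict with "intrinsics" (3x3 intrinsics, pixels), "R" (3x3) and "t" (3): a world point X has camera coordinates R X + t. Camera axes: x right, y down, z forward; pixel columns grow to the right and rows downward; lengths in mm; the calibration is good to about 2 mm. A picture is of the moment at which its call begins: read the wrist's pose just before it. camera_params takes no time and is no camera call; for the wrist camera it gives the pose at the moment of the call.
- arm.job_done(): hands the job in; it is judged then, once.
The state is a dict: "clock": time; "joints": joint angles; "joint_vel": joint speeds; "joint_efforts": joint torques, N m; "position": TCP position; "ee_rot": TCP orientation; "contact_force": force on the tool from outside, world axes, zero at the start; "wrist_torque": the same for the moment, N m; "gripper_width": finger opening in mm; "grasp_force": force on a finger pad.
Only numpy, scipy, OpenCV 4.12 (cv2) and the standard library are available. Lean on these libraries where they do the work, as an engineer would, in place of code of your own. Each camera call takes 0.05 s, during which the arm holds its last target. There are 200 camera calls.

## Working session

There is one attempt and no reset: what is moved stays moved. The work goes in short steps, Python scripts to look and compute and a tool call to move; the robot and the scene stay as the last step left them, time stands still between calls to the robot, and variables do not carry over. Pictures are saved under pics/ and viewed, at most 10 in all, crops included, and the job is handed in when it is done.

Besides the shell and the picture viewer there is one more tool, called after ">>>" as name(argument=value, ...) on one line, values as JSON. servo_tool: Moves the arm, as the interface text tells. Its arguments: {"type":"object","properties":{"rows":{"type":"array"}},"required":["rows"]}

```bash
mkdir -p pics; ls
python3 - <<'E'
from bench import arm
import cv2,numpy as np
for n in ("scene","top","wrist"):
    p=arm.camera_params(n); print(n,np.round(p["intrinsics"],1).tolist(),np.round(p["R"],3).tolist(),np.round(p["t"],1).tolist())
    cv2.imwrite(f"pics/{n}0.png",arm.get_image(n)[:,:,::-1])
s=arm.read_state();print(s)
E
```

```text
pics
scene [[374.8, 0.0, 324.8], [0.0, 374.8, 196.0], [0.0, 0.0, 1.0]] [[-0.856, 0.517, 0.006], [0.348, 0.585, -0.733], [-0.382, -0.626, -0.68]] [438.2, -188.2, 1092.6]
top [[383.2, 0.0, 317.6], [0.0, 383.2, 205.8], [0.0, 0.0, 1.0]] [[-0.017, -1.0, -0.003], [-0.983, 0.018, -0.181], [0.181, -0.0, -0.983]] [85.9, 570.2, 779.9]
wrist [[326.7, 0.0, 319.5], [0.0, 326.7, 197.0], [0.0, 0.0, 1.0]] [[-0.258, -0.966, 0.003], [-0.916, 0.245, 0.316], [-0.306, 0.079, -0.949]] [624.1, -41.6, 381.1]
{'clock': 0.15, 'joints': array([ 1.56859915e+00,  3.85404014e-01,  6.97373168e-03, -3.67610036e-04,
       -1.19400679e+00, -2.58615549e-01]), 'joint_vel': array([ 0.00230287, -0.00258097,  0.00358244,  0.00195388, -0.00148052,
        0.0007988 ]), 'joint_efforts': array([ 1.25803485e-04, -3.92675972e+01,  1.88580966e+01,  4.18864802e+00,
       -3.42518528e-03,  2.21862768e-07]), 'position': array([161.02451839, 603.45821976, 230.46932317]), 'ee_rot': array([ 9.91499971e-01, -1.30104212e-01, -6.45616746e-05,  8.35487048e-04]), 'contact_force': array([-0.06557564,  0.14674315, -0.07143073]), 'wrist_torque': array([-0.00055977,  0.01399995,  0.01096034]), 'grasp_force': 0.0, 'gripper_width': 85.54543405496128}
```

View pics/top0.png

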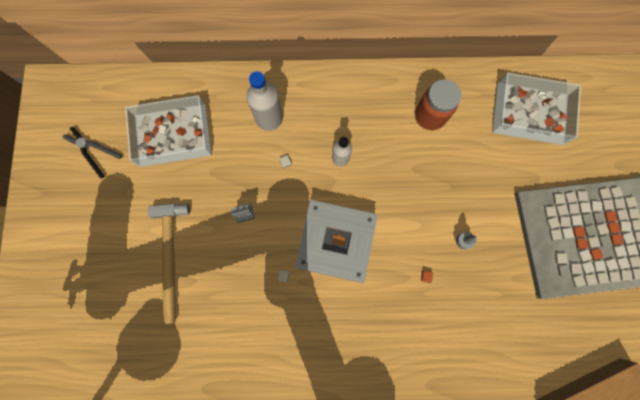

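View pics/scene0.png

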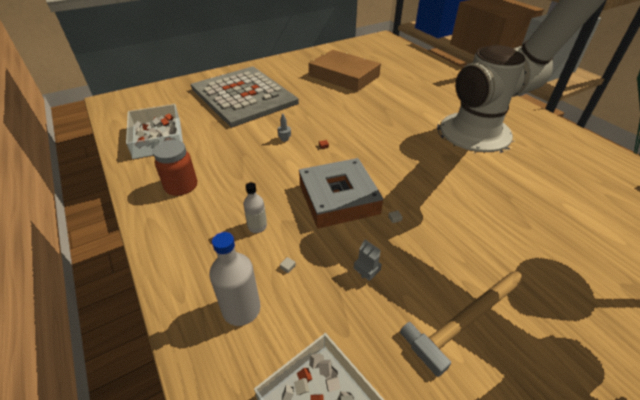

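The top view shows the block at (338,241), the hardie left of it at (243,213) and the round punch at right (467,241). The scene view confirms this, with the hardie at (368,260). Next I zoom in.

```bash
cat > h.py <<'E'
import cv2,numpy as np
from bench import arm
def ray(p,u,v,z):
    K,R,t=(np.array(p[k],float) for k in("intrinsics","R","t"))
    c=-R.T@t; d=R.T@np.linalg.solve(K,[u,v,1.]); return c+d*(z-c[2])/d[2]
def proj(p,X):
    K,R,t=(np.array(p[k],float) for k in("intrinsics","R","t"))
    q=K@(R@np.array(X,float)+t); return q[:2]/q[2]
def crop(im,x0,y0,w,h,s): return cv2.resize(im[y0:y0+h,x0:x0+w],None,fx=s,fy=s,interpolation=cv2.INTER_CUBIC)
E
python3 - <<'E'
from h import *
t=cv2.imread("pics/top0.png");s=cv2.imread("pics/scene0.png");w=cv2.imread("pics/wrist0.png")
a=crop(t,295,195,90,90,4.4);b=crop(t,220,190,50,50,4);c=crop(s,340,230,50,50,4)
m=np.zeros((600,800,3),np.uint8);m[:396,:396]=a;m[:200,400:600]=b;m[:200,600:800]=c
m[200:450,400:800]=cv2.resize(w,(400,250));d=crop(s,295,155,95,70,4);m[400:600,0:380]=d[:200,:380]
cv2.imwrite("pics/m1.png",m)
p=arm.camera_params("top")
print(ray(p,243,213,40),ray(p,338,241,50))
E
```

```text
[560.75334727 240.06772032  40.        ] [494.67892989  33.53506501  50.        ]
```

View pics/m1.png

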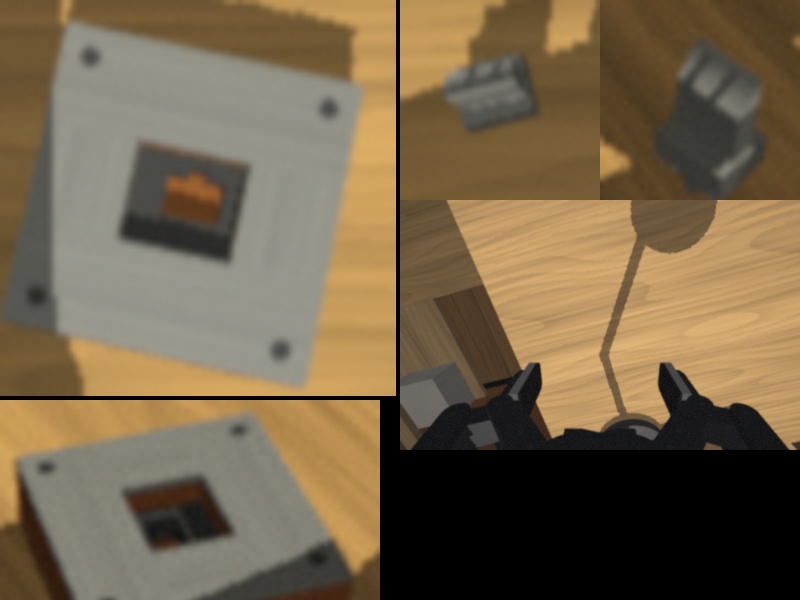

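The mosaic shows the block's slot pointing up (world +x, yaw about −12.6°). The hardie is turned about +12°, and its key side is not clear yet. I'll fly above it for a wrist look.

>>> servo_tool(rows=[[[85,60,30,0,0,0,0.15],[85,120,62,0,0,0,0.3],[85,180,94,0,0,0,0.45],[85,240,126,0,0,0,0.6],[85,300,158,0,0,0,0.75],[85,360,190,0,0,0,0.9],[85,420,220,0,0,0,1.05],[85,474,249,0,0,0,1.09],[85,474,249,0,0,0,1.09],[85,474,249,0,0,0,1.09]]])

```text
clock: 1.4
position: [556.1, 239.0, 230.4]
ee_rot: [0.779, -0.627, -0.0, 0.001]
contact_force: [-0.5, -0.2, 0.4]
gripper_width: 85.2
grasp_force: 0.0
```

Run:
```python
from h import *
import pickle
s=arm.read_state();print(s["position"],s["ee_rot"],s["joints"],s["clock"])
p=arm.camera_params("wrist");w=arm.get_image("wrist")[:,:,::-1];pickle.dump(p,open("w1.pkl","wb"))
cv2.imwrite("pics/w1.png",w)
```

```text
[556.12474492 238.97978272 230.41988327] [ 7.79149567e-01 -6.26837687e-01 -1.80245110e-04  6.58850437e-04] [ 6.73001121e-01  3.52541792e-01 -4.32692120e-02 -6.91294706e-05
 -1.17634995e+00 -4.57154322e-01] 1.4
```

View pics/w1.png

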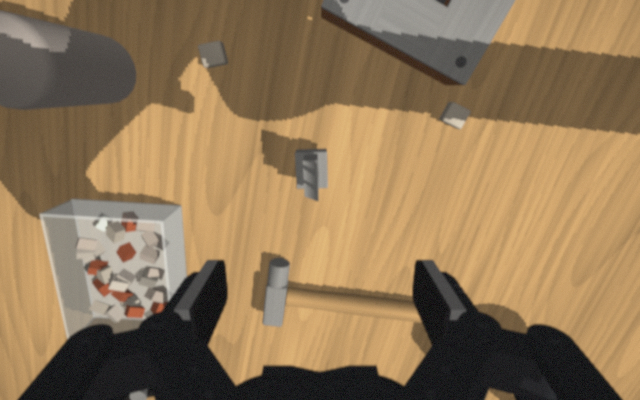

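The hardie is at (312,172), nearly aligned with the tool, and the block is at the top right. I'll zoom and segment.

Run:
```python
from h import *
w=cv2.imread("pics/w1.png")
cv2.imwrite("pics/w1c.png",crop(w,280,135,65,75,8))
```

```text
(no output)
```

View pics/w1c.png

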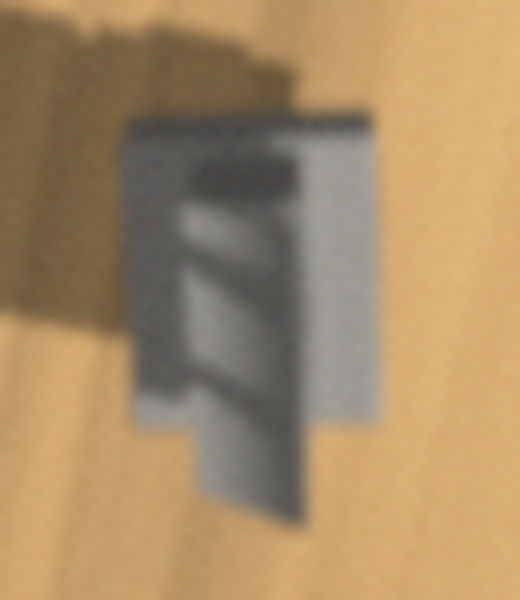

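The sharp edge lies on the world −x side, so the key points to world +x and only a turn of about −25° is needed later. Before grasping, a close look at the pocket.

>>> servo_tool(rows=[[[85,46,35,15,0,0,0],[85,92,70,40,0,0,0],[85,138,104,65,0,0,0],[85,138,104,80,0,0,0],[85,138,104,80,0,0,0],[85,138,104,80,0,0,0]]])

```text
clock: 2.2
position: [484.1, 84.9, 152.1]
ee_rot: [0.781, -0.624, 0.0, -0.001]
contact_force: [-0.2, 0.1, 0.2]
gripper_width: 84.8
grasp_force: 0.0
```

Run:
```python
from h import *
import pickle
s=arm.read_state();print(s["position"],s["ee_rot"])
p=arm.camera_params("wrist");w=arm.get_image("wrist")[:,:,::-1].copy();pickle.dump(p,open("w2.pkl","wb"))
cv2.imwrite("pics/w2.png",w)
c=proj(p,[494.7,33.5,40]);print(c)
x0,y0=int(c[0])-65,int(c[1])-55; x0=max(x0,0);y0=max(y0,0);print(x0,y0)
a=crop(w,x0,y0,130,120,5)
m=np.zeros((600,800,3),np.uint8);m[:a.shape[0],:a.shape[1]]=a;m[0:100,650:800]=cv2.resize(w,(150,100))
cv2.imwrite("pics/w2c.png",m)
p1=pickle.load(open("w1.pkl","rb"))
C=np.array([ray(p1,280+x/8,135+y/8,34) for x,y in((130,130),(372,125),(380,425),(135,430))])
print(C,C.mean(0)); print(np.degrees([np.arctan2(*(C[0]-C[1])[1::-1]),np.arctan2(*(C[3]-C[2])[1::-1]),np.arctan2(*(C[3]-C[0])[1::-1])-np.pi/2,np.arctan2(*(C[2]-C[1])[1::-1])-np.pi/2]))
```

```text
[484.09900135  84.91749657 152.12745834] [ 7.81043632e-01 -6.24475899e-01  4.29940971e-04 -7.15732784e-04]
[320.76807846 127.32389335]
255 72
[[583.51278799 226.02004686  34.        ]
 [552.76638674 218.60244104  34.        ]
 [542.66847937 258.28733946  34.        ]
 [574.97150008 266.09821261  34.        ]] [563.47978854 242.25200999  34.        ]
[13.56349746 13.59321348 12.03065007 14.2760745 ]
```

View pics/w2c.png

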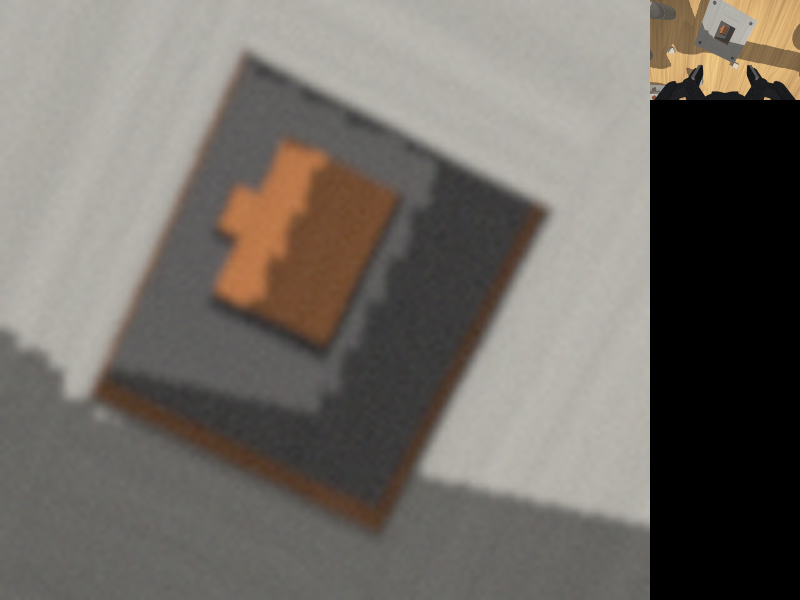

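Clear view: the pocket rim corners in the crop are (247,50), (548,208), (380,530) and (97,393). The hole rim is about (283,138), (402,193), (325,353), (212,303), with its slot to the left (world +x).

Run:
```python
from h import *
import pickle
p=pickle.load(open("w2.pkl","rb"));T=arm.camera_params("top")
def q(name,f,pts,z):
    C=np.array([f(x,y,z) for x,y in pts]);e=np.roll(C,-1,0)-C
    print(name,"ctr",C.mean(0).round(1),"edges",np.linalg.norm(e,axis=1).round(1),"ang",(np.degrees(np.arctan2(e[:,1],e[:,0]))%90).round(1))
f=lambda x,y,z:ray(p,255+x/5,72+y/5,z)
q("pocket",f,[(247,50),(548,208),(380,530),(97,393)],50)
q("hole",f,[(283,138),(402,193),(325,353),(212,303)],30)
g=lambda x,y,z:ray(T,295+x/4.4,195+y/4.4,z)
q("bolts top",g,[(90,57),(328,108),(280,350),(37,296)],50)
q("corners top",g,[(68,22),(362,88),(303,385),(57,330)],50)
q("pocket top",g,[(138,142),(249,165),(231,262),(120,239)],50)
q("hole top",g,[(166,174),(224,185),(218,223),(162,214)],30)
im=cv2.imread("pics/w2.png");hsv=cv2.cvtColor(im,cv2.COLOR_BGR2HSV)
```

```text
pocket ctr [495.8  36.3  50. ] edges [48.6 54.1 48.  54.1] ang [76.2 76.5 76.3 77.2]
hole ctr [499.1  31.1  30. ] edges [20.4 27.9 19.8 27.9] ang [78.8 77.  78.9 78.2]
bolts top ctr [495.3  36.2  50. ] edges [119.7 119.9 119.3 119.7] ang [76.7 76.6 76.6 76.7]
corners top ctr [494.   29.6  50. ] edges [148.7 147.  120.3 150.8] ang [76.1 76.4 76.6 87.2]
pocket top ctr [495.   35.8  50. ] edges [55.3 48.  54.8 48.2] ang [77.2 77.7 77.3 78.3]
hole top ctr [498.2  30.8  30. ] edges [29.4 19.2 28.2 20.1] ang [78.2 79.3 79.9 82.9]
```

>>> servo_tool(rows=[[[60,-46,-37,0,0,0,0],[60,-92,-75,0,0,0,-0.014],[60,-136,-112,0,0,0,-0.014],[60,-136,-112,25,0,0,-0.014],[60,-136,-112,55,0,0,-0.014],[60,-136,-112,85,0,0,-0.014],[60,-136,-112,105,0,0,-0.014],[60,-136,-112,114,0,0,-0.014],[60,-136,-112,114,0,0,-0.014]]])

```text
clock: 3.38
position: [563.3, 241.4, 37.3]
ee_rot: [0.785, -0.619, 0.0, 0.0]
contact_force: [0.0, 0.5, 0.0]
gripper_width: 60.1
grasp_force: 0.0
```

>>> servo_tool(rows=[[[40,0,0,0,0,0,0],[25,0,0,0,0,0,0],[10,0,0,0,0,0,0],[5,0,0,0,0,0,0],[5,0,0,0,0,0,0],[5,0,0,0,0,0,0],[5,0,0,0,0,0,0]]])

```text
clock: 4.25
position: [563.7, 241.2, 38.2]
ee_rot: [0.785, -0.62, 0.0, -0.001]
contact_force: [-0.3, 0.0, 4.6]
gripper_width: 13.1
grasp_force: 59.5
```

>>> servo_tool(rows=[[[5,0,0,-10,0,0,0],[5,0,0,-40,0,0,0],[5,0,0,-75,0,0,0],[5,0,0,-90,0,0,0],[5,0,0,-90,0,0,0]]])

```text
clock: 4.88
position: [562.9, 240.8, 127.4]
ee_rot: [0.785, -0.62, -0.0, -0.0]
contact_force: [0.9, -0.0, -4.3]
gripper_width: 13.0
grasp_force: 59.0
```

Run:
```python
from h import *
import pickle
s=arm.read_state();print(s["position"],s["ee_rot"],s["contact_force"],s["gripper_width"],s["joints"])
p=arm.camera_params("wrist");w=arm.get_image("wrist")[:,:,::-1].copy();pickle.dump(p,open("w3.pkl","wb"))
cv2.imwrite("pics/w3.png",w)
c=proj(p,s["position"]);print(c)
a=crop(w,220,270,200,130,4)
cv2.imwrite("pics/w3c.png",a)
```

```text
[562.87782947 240.84910854 127.3925885 ] [ 7.84674941e-01 -6.19907317e-01 -2.39798931e-04 -3.13072995e-04] [ 0.90774233 -0.00936291 -4.27418368] 12.952326798441844 [ 6.68073052e-01  4.51853716e-01 -1.63886125e-01 -7.49653122e-04
 -9.54558802e-01 -4.34092888e-01]
[318.85388881 261.49767754]
```

View pics/w3c.png

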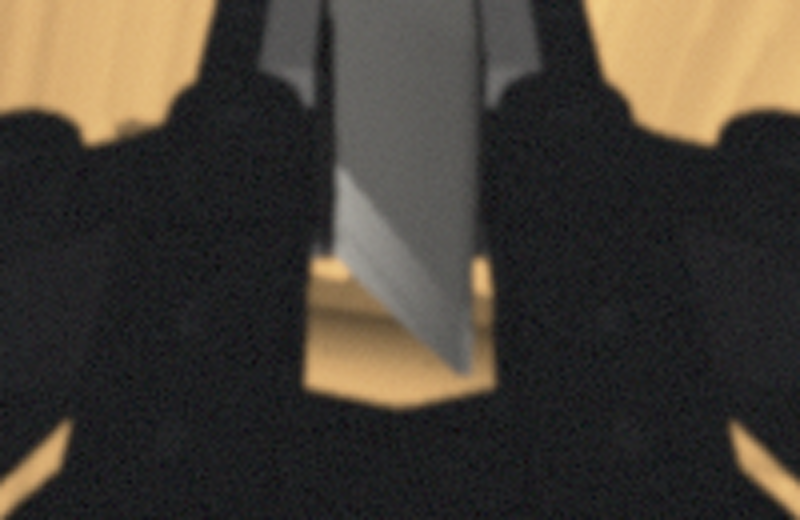

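The hardie is held upright, with front face corners at crop (468,372) (edge) and (337,168) (bevel start). I'll use these to get its offset in the hand.

Run:
```python
from h import *
import pickle
p=pickle.load(open("w3.pkl","rb"));P=np.array([562.88,240.85]);fz=89.2
from scipy.spatial.transform import Rotation as Ro
R=Ro.from_quat([.78467,-.6199,0,0]).as_matrix()
# hardie y axis = -tool x ; hardie x = -tool y ; print hardie-frame coords rel. TCP
hx=-R[:2,1];hy=-R[:2,0];print("hx",hx,"hy",hy)
for (x,y),z,n in(((468,372),82,"edge exp x-7,y-18"),((337,168),66,"bevel exp x7,y-18")):
    d=ray(p,220+x/4,270+y/4,fz+z)[:2]-P;print(n,(d@hx).round(1),(d@hy).round(1))
g=cv2.cvtColor(cv2.imread("pics/w3.png"),cv2.COLOR_BGR2GRAY)
def pr(x,y,z): X=np.r_[P+hx*x+hy*y,fz+z];return proj(p,X).round(1)
print("pred collar front top/bot, shank bot:",pr(0,-20,34),pr(0,-20,14),pr(0,-13,0),"blade base",pr(0,-18,34))
print(g[190:290,315:325].mean(1).astype(int).tolist())
r=int(pr(0,-20,24)[1]);print(r,pr(-17,-20,24),pr(17,-20,24),g[r-2:r+3,280:360].mean(0).astype(int).tolist())
```

```text
hx [0.97285039 0.23143493] hy [-0.23143493  0.97285039]
edge exp x-7,y-18 -7.1 19.1
bevel exp x7,y-18 6.0 8.1
pred collar front top/bot, shank bot: [318.9 220.7] [319.  206.5] [319.1 209.4] blade base [318.9 224.5]
[174, 175, 175, 176, 176, 176, 176, 177, 177, 177, 177, 179, 179, 179, 179, 180, 180, 178, 171, 149, 113, 88, 80, 79, 79, 80, 79, 80, 80, 79, 80, 80, 84, 91, 97, 100, 99, 91, 84, 81, 80, 79, 80, 78, 78, 80, 80, 80, 79, 79, 79, 78, 79, 78, 77, 78, 77, 78, 77, 77, 78, 79, 80, 80, 81, 81, 81, 79, 81, 84, 90, 96, 98, 98, 97, 98, 97, 97, 97, 97, 97, 95, 96, 96, 96, 95, 94, 95, 95, 94, 94, 95, 94, 95, 94, 95, 94, 95, 95, 95]
213 [351.9 213.2] [285.9 213.2] [186, 190, 191, 194, 194, 194, 191, 178, 142, 105, 86, 81, 80, 81, 80, 81, 81, 80, 80, 80, 81, 80, 80, 81, 81, 81, 81, 81, 81, 80, 81, 82, 81, 81, 82, 82, 81, 80, 80, 82, 82, 80, 82, 82, 80, 82, 82, 83, 82, 82, 83, 82, 83, 83, 82, 82, 84, 82, 82, 83, 82, 82, 82, 82, 83, 84, 83, 83, 83, 86, 101, 139, 178, 194, 196, 197, 196, 198, 200, 200]
```

>>> servo_tool(rows=[[[5,20,12,0,0,0,0.06],[5,60,35,0,0,0,0.16],[5,100,58,0,0,0,0.27],[5,140,82,0,0,0,0.38],[5,170,100,0,0,0,0.465],[5,185,108,0,0,0,0.465],[5,190.5,111.5,0,0,0,0.465],[5,190.5,111.5,0,0,0,0.465],[5,190.5,111.5,0,0,0,0.465]]])

```text
clock: 6.05
position: [499.4, 30.5, 127.2]
ee_rot: [-0.621, 0.784, -0.0, 0.0]
contact_force: [0.1, 0.5, -4.3]
gripper_width: 13.0
grasp_force: 58.8
```

```bash
cat > st.py <<'E'
from h import *
from scipy.spatial.transform import Rotation as Ro
s=arm.read_state();R=Ro.from_quat(s["ee_rot"]).as_matrix()
print("t",s["clock"],"pos",s["position"].round(2),"F",s["contact_force"].round(1),"tq",s["wrist_torque"].round(2),"w",round(s["gripper_width"],1))
hx=-R[:,1];hy=-R[:,0];print("yaw",np.degrees(np.arctan2(hx[1],hx[0])).round(2),"z",R[:,2].round(4))
d=np.array([498.8,31.0])-s["position"][:2]-1.3*hy[:2]
print("tool shift to hole: tx",(d@R[:2,0]).round(2),"ty",(d@R[:2,1]).round(2))
E
python3 st.py
```

```text
t 6.05 pos [499.38  30.53 127.2 ] F [ 0.1  0.5 -4.3] tq [ 0.03 -0.01  0.02] w 13.0
yaw -13.17 z [ 4.e-04  2.e-04 -1.e+00]
tool shift to hole: tx 0.97 ty 0.67
```

>>> servo_tool(rows=[[[5,0.9,0.6,10,0,0,0],[5,0.9,0.6,25,0,0,0],[5,0.9,0.6,38,0,0,0],[5,0.9,0.6,47,0,0,0],[5,0.9,0.6,52,0,0,0],[5,0.9,0.6,55,0,0,0],[5,0.9,0.6,56,0,0,0],[5,0.9,0.6,56,0,0,0]]])

```text
clock: 7.05
position: [498.3, 29.0, 71.6]
ee_rot: [-0.621, 0.784, -0.0, 0.0]
contact_force: [-0.2, -0.5, -5.4]
gripper_width: 13.1
grasp_force: 58.9
```

```bash
python3 st.py
```

```text
t 7.05 pos [498.27  28.97  71.57] F [-0.2 -0.5 -5.4] tq [-0.04 -0.05 -0.01] w 13.1
yaw -13.23 z [ 6.e-04  2.e-04 -1.e+00]
tool shift to hole: tx -0.79 ty -0.05
```

>>> servo_tool(rows=[[[5,-0.6,0,1,0,0,0],[5,-0.6,0,2,0,0,0],[5,-0.6,0,3,0,0,0],[5,-0.6,0,4,0,0,0],[5,-0.6,0,5,0,0,0],[5,-0.6,0,5,0,0,0]]])

```text
clock: 7.8
position: [498.1, 29.5, 66.2]
ee_rot: [-0.621, 0.784, 0.0, -0.0]
contact_force: [-0.2, 0.3, -4.5]
gripper_width: 13.5
grasp_force: 58.9
```

```bash
python3 st.py
```

```text
t 7.8 pos [498.12  29.5   66.19] F [-0.2  0.3 -4.5] tq [-0.03  0.05  0.  ] w 13.5
yaw -13.24 z [-3.e-04 -1.e-04 -1.e+00]
tool shift to hole: tx -0.32 ty -0.32
```

Below floor height with no contact force, so the shank seems to be in its hole. I'll continue down gently.

>>> servo_tool(rows=[[[5,0,0,1,0,0,0],[5,0,0,2,0,0,0],[5,0,0,3,0,0,0],[5,0,0,4,0,0,0],[5,0,0,5,0,0,0],[5,0,0,6,0,0,0],[5,0,0,7,0,0,0]]])

```text
clock: 8.68
position: [498.2, 29.5, 59.2]
ee_rot: [-0.621, 0.784, 0.0, -0.0]
contact_force: [-0.7, 0.1, -5.4]
gripper_width: 12.9
grasp_force: 58.9
```

```bash
python3 st.py
```

```text
t 8.675 pos [498.19  29.51  59.25] F [-0.7  0.1 -5.4] tq [-0.02  0.01  0.02] w 12.9
yaw -13.24 z [-0. -0. -1.]
tool shift to hole: tx -0.29 ty -0.25
```

>>> servo_tool(rows=[[[5,0,0,1,0,0,0],[5,0,0,2,0,0,0],[5,0,0,3,0,0,0],[5,0,0,4,0,0,0],[5,0,0,4.5,0,0,0],[5,0,0,5,0,0,0],[5,0,0,5,0,0,0]]])

```text
clock: 9.55
position: [498.2, 29.5, 54.3]
ee_rot: [-0.621, 0.784, -0.0, -0.0]
contact_force: [-0.0, -0.3, -3.6]
gripper_width: 13.0
grasp_force: 58.9
```

```bash
python3 st.py
```

```text
t 9.55 pos [498.2   29.51  54.3 ] F [-0.  -0.3 -3.6] tq [-0.02 -0.06  0.01] w 13.0
yaw -13.24 z [-0. -0. -1.]
tool shift to hole: tx -0.29 ty -0.25
```

>>> servo_tool(rows=[[[5,0,0,0.4,0,0,0],[5,0,0,0.8,0,0,0],[5,0,0,1,0,0,0]]])

```text
clock: 9.93
position: [498.3, 29.5, 54.1]
ee_rot: [-0.621, 0.784, -0.0, 0.0]
contact_force: [-2.6, 0.3, 5.3]
gripper_width: 13.2
grasp_force: 60.3
```

Seated: the force rose by about 10 N at home height. I'll release and retreat.

>>> servo_tool(rows=[[[16,0,0,0.5,0,0,0],[20,0,0,0,0,0,0],[28,0,0,0,0,0,0],[34,0,0,0,0,0,0],[34,0,0,-10,0,0,0],[34,0,0,-40,0,0,0],[34,0,0,-80,0,0,0],[34,-30,0,-110,0,0,0],[34,-30,0,-110,0,0,0],[34,-30,0,-110,0,0,0]]])

```text
clock: 11.18
position: [504.4, 58.6, 163.1]
ee_rot: [-0.621, 0.784, 0.0, -0.0]
contact_force: [-0.0, 0.2, -0.8]
gripper_width: 34.0
grasp_force: 0.0
```

Run:
```python
from h import *
w=arm.get_image("wrist")[:,:,::-1];s=arm.get_image("scene")[:,:,::-1]
p=arm.camera_params("wrist");c=proj(p,[498,31,50]);print(c,arm.read_state()["contact_force"])
x0=int(np.clip(c[0]-75,0,490));y0=int(np.clip(c[1]-75,0,250))
cv2.imwrite("pics/end.png",np.hstack([crop(w,x0,y0,150,150,2.66),crop(s,290,130,100,100,3.99)][:2]) if 0 else np.hstack([cv2.resize(w[y0:y0+150,x0:x0+150],(400,400)),cv2.resize(s[130:230,290:390],(400,400))]))
```

```text
[318.50951784 159.33412774] [ 1.08166349  0.14055751 -0.10129063]
```

View pics/end.png

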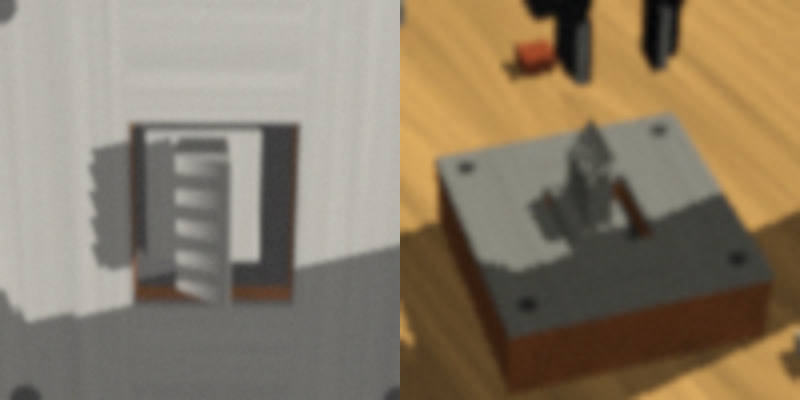

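The picture shows the insert upright in the pocket, square, with its collar flush with the steel top (left panel around (215,200)) and the gripper clear. I'm handing in.

```bash
python3 -c "
from bench import arm
print(arm.job_done())"
```

```text
the job is handed in; nothing more can be done
None
```

The chisel insert is in the block's pocket, key to key and upright, and looks fully home with its collar flush; I let go, moved clear and handed the job in at about 11 s, with no verdict returned.

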